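# Open the stock bins without forcing the lid that binds

## Task

Get the three white stock bins ready for refilling: take each lid by its pull bar and swing it up and over until it stays open by itself, leaning back past upright. One of the lids may just be stiff, but goes all the way; another one binds part-way up: swing it up gently until you feel it bind, do not force it past that point, and shut it again. Leave the bottle, the jar and the tub where they are.

Things in the scene. Friction and masses are not known exactly. Their poses are not given: they have to be found in the camera images.
- rack: fixed wooden board, 150 x 400 x 18 mm, origin at the centre of its underside; x points away from the side with the pull bars, y along the row of bins (left for one who faces the bars), z up. On it, centres 124 mm apart along y, stand three identical fixed white bins, 100 (x) x 104 (y) x 85 mm high, each with a flat hinged lid 6 mm thick. All lids start shut.
- bar_left (a point): centre of the pull bar of the left bin's lid (at +y of the rack) while shut, 106 mm above the table; fixed to the rack, does not rise with the lid; axes as the rack's. The bar is black, round, 12 mm thick, 28 mm long along y, on a flat neck 10 mm wide, 30 mm in front of the lid's edge. Pinched by its two ends from straight above, it turns between the fingers as the lid swings.
- bar_middle (a point): the same for the middle bin. Lids weigh 120 g. A free lid lifts with about 1 N at the bar; the stiff one needs about 1.5 N more all along its way. Every hinge has enough drag that a lid stays about where it is left. Both go to 106 degrees. Which bin is which cannot be seen and changes from run to run.
- bar_right (a point): the same for the right bin (at -y of the rack). The binding lid, whichever bin it is on, moves freely at first and then meets a springy stop somewhere between 20 and 50 degrees: there the force at the bar climbs by about 2.7 N per degree, and more than 5 degrees past the stop it counts as forced. Let go, it stays ajar: it has to be brought down shut.
- hinge_left (a point): middle of the hinge axis of the left bin's lid, at the bin's far top edge, level with the shut pull bar and 130 mm behind it (+x of the rack); the axis runs along the rack's y. The lid swings up and away from its bar side.
- hinge_middle (a point): middle of the hinge axis of the middle bin's lid, at the bin's far top edge, level with the shut pull bar and 130 mm behind it (+x of the rack); the axis runs along the rack's y. The lid swings up and away from its bar side.
- hinge_right (a point): middle of the hinge axis of the right bin's lid, at the bin's far top edge, level with the shut pull bar and 130 mm behind it (+x of the rack); the axis runs along the rack's y. The lid swings up and away from its bar side.
- bottle_mid (a point): loose amber bottle with a white cap, 64 mm thick, 200 mm tall, standing; this point is half-way up on its axis. To be left alone.
- jar_mid (a point): loose closed glass jar, 60 mm thick, 75 mm tall, standing; this point is half-way up on its axis. To be left alone.
- tub_mid (a point): loose open white plastic tub, 90 mm wide, 60 mm tall, standing; this point is half-way up on its axis. To be left alone.

How it is judged (in metres and radians):
On the way:
1. the binding lid has been swung up to where it binds (angle between lid_c_c0's own z axis and vertical above 0.56 rad), for 0.1 s.
At the end, for the whole second after the job is handed in: the two lids that go all the way stand open, leaning back past upright (more than 90.5 degrees from shut), and the binding lid is shut (within 3.4 degrees) (angle between each of lid_a_c0, lid_b_c0's own z axis and vertical above 1.58 rad and angle between lid_c_c0's own z axis and vertical below 0.06 rad); the robot touches nothing.
It fails at once if the binding lid was forced more than about 5 degrees past the point where it binds (angle between lid_c_c0's own z axis and vertical above 0.7 rad).
It fails at once if the bottle was knocked over or shifted by more than 30 mm (distance of bottle_mid from where it was at the start of the episode above 0.03 m or angle between bottle_mid's own z axis and vertical above 0.5 rad).
It fails at once if the jar was knocked over or shifted by more than 30 mm (distance of jar_mid from where it was at the start of the episode above 0.03 m or angle between jar_mid's own z axis and vertical above 0.5 rad).
It fails at once if the tub was knocked over or shifted by more than 30 mm (distance of tub_mid from where it was at the start of the episode above 0.03 m or angle between tub_mid's own z axis and vertical above 0.5 rad).
It also fails if it takes over 72 s, if anything falls off the work surface, if the arm or the gripper's body presses on something with over 40 N, if the wrist force passes 120 N, or if a joint passes its speed limit or range.

## Robot

A 6-joint arm with a two-finger parallel gripper is mounted at the origin on the work surface. World frame = base frame: x ahead of the robot, y to its left, z up, the work surface at z = 0. Lengths are in m, angles in degrees, forces in N, time in s.
With the tool pointing down it reaches from about 0.375 to 0.9 m from the base axis. Payload 3.1 kg.
Tool frame: the origin (TCP) lies between the finger pads; the fingertips stand 22 mm ahead of it and the grasp point (between the pads) lies 3 mm ahead of it; z points along the fingers, y is the line along which they close (so a half turn about z gives the same grasp; the last joint's range is limited). The gripper opens to 87 mm and grips with 3 to 60 N. Pads are 19 mm wide; open, the fingers measure 117 mm over their backs; the gripper's body (75 mm by 190 mm) begins 51 mm behind the grasp point.
Start: joints at [-81.561, 30.224, 82.088, -0, 67.689, -10.227], TCP at [0.2, -0.592, 0.245] pointing down, gripper open.
Joint ranges: [-176.69, 176.69], [-43.24, 126.21], [12.49, 139.97], [-82, 262], [0, 151.66], [-163.58, 163.58]. Speed limits (degrees/s): [159.86, 159.86, 180, 180, 180, 180].

## Interface

Orientations are given as a 3x3 rotation matrix whose columns are the frame's x, y, z axes.
In Python, from rig import bot, capture, search_frame, outline_of, spot_point gives the robot as it stands.
- The arm moves only by the tool jog_arm, never from a script. Its argument "rows" is text: rows parted by semicolons, each of 7 numbers parted by spaces: the opening, from 0 (shut) to 1 (fully open), then the shift along the tool's x, y, z as a fraction of full scale, then the turn, a rotation vector about the tool's x, y, z as a fraction of full scale. A call has 1 to 20 rows; each row is the pose to reach, as a shift and turn from the pose commanded when the call began, along the tool's axes at that moment; what a row does not reach only later rows make up. Full scale, the value 1, is 0.5 m for a shift and pi/4 rad for a turn. A row lasts 1/12 s, in which the tool goes at most 41.7 mm and 7.16 degrees, less where a joint would pass 70% of its speed; a pose out of reach is approached as far as the arm can. A call with a number of a shift or a turn outside -1 to 1 is refused whole. A call with a gripper value outside its range is refused whole. The fingers move at their own pace and stop on an object; the grip force is fixed at half the most. Time passes only in rows, so rows that repeat a pose let the fingers close. It gives the time, the measured TCP pose, the force, the opening and the grip force at its end, in the units of the state.
- bot.read_state(): the state, without advancing time (a new reading comes with each control period).
- capture(name): name is "side" or "top"; returns a dict with "pixels" (420x560x3 uint8, red, green, blue), "fx", "fy", "cx", "cy" (pixels), "R" (3x3) and "t" (3): a world point X has camera coordinates R X + t. Camera axes: x right, y down, z forward; pixel columns grow to the right and rows downward; lengths in m; the calibration is good to about 2 mm. A picture is of the moment at which its call begins. There is no depth.
- bot.hand_in(): hands the job in; it is judged then, once.
Trained networks look in a picture, given as the dict that the camera call returned (one of the last four; its "shot" number tells which), for a name from the list of things; names that differ only in an ending like _2 or _b are one class to them, and where a whole thing is asked for, a point or a joint stands for the part that bears it (a point fixed in the world has none). Each returns a list of dicts, best first, with "conf" (0 to 1); they miss things now and then, are a little off and sometimes report something else, mostly with a low value. They report only what shows in the picture. A call takes as long as a camera call.
- search_frame(label, picture): "point" ([x, y, z] in m, in world coordinates, good to about 4 mm: the middle of the surface that is visible of it).
- outline_of(label, picture): "region" (420x560 bool, what is visible of it).
- spot_point(label, picture): "point" ([x, y, z] in m, in world coordinates, good to about 4 mm: a listed point, or the origin of a listed thing).
The state is a dict: "time_s": time; "joint_positions": joint angles; "qvel": joint speeds; "tau": joint torques, N m; "position": TCP position; "tcp_rot": TCP orientation; "force": force on the tool from outside, world axes, zero at the start; "moment": the same for the moment, N m; "opening": opening from 0.0 (shut) to 1.0 (fully open); "grasp_force": force on a finger pad.
Only numpy, scipy, OpenCV 4.12 (cv2) and the standard library are available. Lean on these libraries where they do the work, as an engineer would, in place of code of your own. Each camera call takes 0.05 s, during which the arm holds its last target. There are 200 camera calls.

## Working session

There is one attempt and no reset: what is moved stays moved. The work goes in short steps, Python scripts to look and compute and a tool call to move; the robot and the scene stay as the last step left them, time stands still between calls to the robot, and variables do not carry over. Pictures are saved under pics/ and viewed, at most 10 in all, crops included, and the job is handed in when it is done.

Besides the shell and the picture viewer there is one more tool, called as name(argument=value, ...) on one line, values as JSON. jog_arm: Moves the arm, as the interface text tells. Its arguments: {"type":"object","properties":{"rows":{"type":"string"}},"required":["rows"]}

```bash
mkdir -p pics; python3 - <<'E'
from rig import *
import cv2,numpy as np
np.set_printoptions(precision=4,suppress=True)
s=bot.read_state();print(s['position'],s['tcp_rot'],s['force'],s['opening'])
for c in ['side','top']:
    p=capture(c);cv2.imwrite(f'pics/{c}0.png',p['pixels'][:,:,::-1])
    print(c,'cam at',-np.array(p['R']).T@p['t'])
    for n in ['rack','bar_left','bar_middle','bar_right','hinge_left','hinge_middle','hinge_right','bottle_mid','jar_mid','tub_mid']:
        for r in spot_point(n,p)[:2]: print(n,np.array(r['point']),round(r['conf'],2))
E
```

```text
[ 0.1999 -0.5914  0.2436] [[ 0.9474  0.32   -0.0003]
 [ 0.32   -0.9474  0.0021]
 [ 0.0004 -0.0021 -1.    ]] [-0.3552 -0.1282  0.5078] 0.9983850771846172
side cam at [ 0.4133 -0.4692  0.6693]
bar_left [0.4985 0.064  0.1074] 0.75
bar_middle [ 0.4854 -0.0552  0.1054] 0.58
bar_right [ 0.4665 -0.181   0.1089] 0.58
hinge_left [ 0.4644 -0.183   0.1054] 0.71
bottle_mid [0.6145 0.227  0.1056] 0.85
tub_mid [ 0.7456 -0.1608  0.0305] 0.83
top cam at [0.487  0.053  0.8871]
rack [ 0.4818 -0.054   0.1032] 0.52
bar_left [0.5068 0.065  0.1071] 0.92
bar_middle [ 0.4816 -0.0567  0.1026] 0.98
bar_right [ 0.4629 -0.1753  0.1049] 0.95
hinge_left [0.6309 0.0456 0.1057] 0.57
hinge_right [ 0.5905 -0.204   0.1052] 0.67
bottle_mid [0.617  0.2255 0.1018] 0.56
jar_mid [ 0.5308 -0.3809  0.0351] 0.79
tub_mid [ 0.7422 -0.1607  0.0296] 0.64
```

View pics/side0.png

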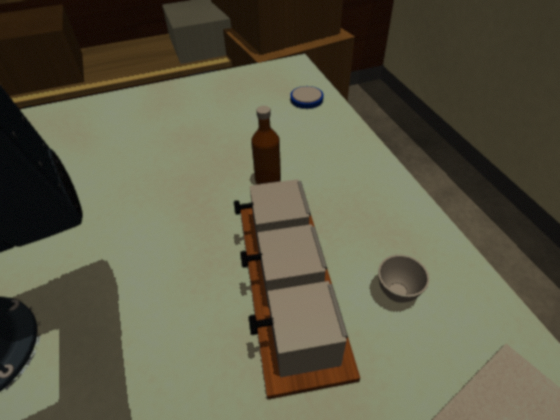

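View pics/top0.png

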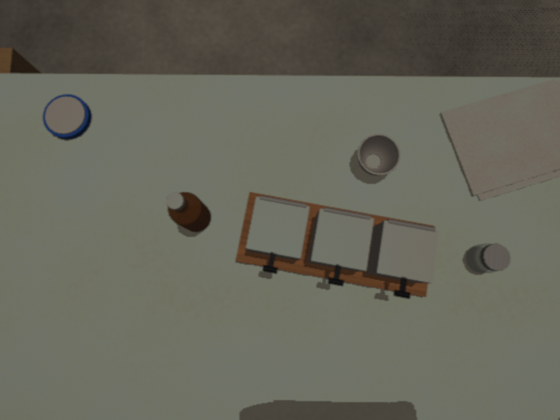

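The side picture shows the bars at about (243,207), (250,259) and (260,324), the bottle at (266,150) and the tub at (402,277). The top one shows the bars at (271,263), (337,276) and (402,289) and the jar at (494,257). The networks agree with both. I'll refine the bars by dark-pixel fits, using their known height and spacing.

```bash
cat > h.py <<'E'
from rig import *
import cv2,numpy as np
np.set_printoptions(precision=4,suppress=True)
def ray(p,uv,z):
    R=np.array(p['R']);c=-R.T@p['t']
    d=R.T@np.array([(uv[0]-p['cx'])/p['fx'],(uv[1]-p['cy'])/p['fy'],1]);return c+d*(z-c[2])/d[2]
def proj(p,X):
    q=np.array(p['R'])@X+p['t'];return np.array([p['fx']*q[0]/q[2]+p['cx'],p['fy']*q[1]/q[2]+p['cy']])
E
python3 - <<'E'
from h import *
p0=[[.506,.065,.106],[.4825,-.0562,.106],[.463,-.177,.106]]
res=[]
for c in ['top','side']:
    p=capture(c);B=[]
    g=p['pixels'].max(2)
    for X in p0:
        u,v=proj(p,np.array(X)).astype(int);w=14
        m=(g[v-w:v+w,u-w:u+w]<45).astype(np.uint8)
        # drop the thin neck: keep what survives an opening
        if c=='top':
            m=cv2.morphologyEx(m,cv2.MORPH_OPEN,np.ones((1,9),np.uint8))
        ys,xs=np.nonzero(m);uv=(xs.mean()+u-w,ys.mean()+v-w)
        B.append(ray(p,uv,.106));print(c,len(xs),uv,B[-1])
    B=np.array(B);d=B[0]-B[2];print('len',np.linalg.norm(d),'yaw',np.degrees(np.arctan2(-d[0],d[1])),'mid',B.mean(0))
p=capture('top')
for n in ['rack','bar_left']:
    r=outline_of(n,p)
    for q in r[:1]:
        pts=np.argwhere(q['region'])[:,::-1].astype(np.float32);print(n,q['conf'],len(pts),cv2.minAreaRect(pts))
# board by colour
a=p['pixels'].astype(int);m=((a[...,0]-a[...,2])>45).astype(np.uint8);m[:, :235]=0;m[:190]=0
pts=np.argwhere(m)[:,::-1].astype(np.float32);r=cv2.minAreaRect(pts);print(r,[ray(p,b,.018)[:2] for b in cv2.boxPoints(r)])
E
```

```text
top 72 (np.float64(269.5833333333333), np.float64(268.65277777777777)) [0.5054 0.0647 0.106 ]
top 79 (np.float64(335.0379746835443), np.float64(280.65822784810126)) [ 0.484  -0.0567  0.106 ]
top 82 (np.float64(401.5121951219512), np.float64(293.4268292682927)) [ 0.4614 -0.1791  0.106 ]
len 0.2477374910643445 yaw -10.244682104398812 mid [ 0.4836 -0.057   0.106 ]
side 108 (np.float64(240.64814814814815), np.float64(206.73148148148147)) [0.5118 0.0651 0.106 ]
side 154 (np.float64(247.61038961038963), np.float64(258.1948051948052)) [ 0.4887 -0.0568  0.106 ]
side 205 (np.float64(256.58048780487803), np.float64(323.6390243902439)) [ 0.4658 -0.1786  0.106 ]
len 0.24792197981727135 yaw -10.687371300727284 mid [ 0.4887 -0.0568  0.106 ]
rack 0.75 3390 ((336.186279296875, 243.984130859375), (194.3606414794922, 72.62294006347656), 10.3888578414917)
bar_left 0.72 3297 ((336.25006103515625, 244.0533447265625), (194.04820251464844, 73.14981842041016), 10.573522567749023)
((336.715087890625, 243.85281372070312), (192.397216796875, 70.21392822265625), 10.619654655456543) [array([0.5237, 0.1365]), array([0.6701, 0.1122]), array([ 0.596 , -0.2883]), array([ 0.4534, -0.2528])]
```

jog_arm(rows="1 0.76 -0.614 0 0 0 0.646;1 0.76 -0.614 0 0 0 0.646;1 0.76 -0.614 0 0 0 0.646;1 0.76 -0.614 0 0 0 0.646;1 0.76 -0.614 0 0 0 0.646;1 0.76 -0.614 0 0 0 0.646;1 0.76 -0.614 0 0 0 0.646;1 0.76 -0.614 0 0 0 0.646;1 0.76 -0.614 0 0 0 0.646;1 0.76 -0.614 0 0 0 0.646;1 0.76 -0.614 0 0 0 0.646;1 0.76 -0.614 0 0 0 0.646;1 0.76 -0.614 0 0 0 0.646;1 0.76 -0.614 0 0 0 0.646;0.6 0.76 -0.614 0 0 0 0.646;0.6 0.76 -0.614 0 0 0 0.646;0.6 0.76 -0.614 0 0 0 0.646")

```text
time_s: 2.77
position: [0.4613, -0.1809, 0.2446]
tcp_rot: [[0.983, -0.183, -0.0], [-0.183, -0.983, -0.0], [-0.0, 0.0, -1.0]]
force: [-0.3, 0.4, 0.1]
opening: 0.853
grasp_force: 0.0
```

```bash
cat > st.py <<'E'
from h import *
import sys
a=np.radians(-10.4);ex=np.array([np.cos(a),np.sin(a),0]);ey=np.array([-ex[1],ex[0],0])
bars={'l':np.array([.506,.065,.106]),'m':np.array([.484,-.057,.106]),'r':np.array([.462,-.179,.106])}
s=bot.read_state();P=np.array(s['position']);R=np.array(s['tcp_rot'])
g=P+.003*R[:,2];b=bars[sys.argv[1]];d=g-b
F=np.array(s['force'])
print('t',round(s['time_s'],2),'grasp-bar in rack x,y,z',d@ex,d@ey,d[2],'F rack',F@ex,F@ey,F[2],'open',round(s['opening'],3),round(s['grasp_force'],1))
v=np.array([.13-d@ex,d[2]]);print('angle',np.degrees(np.arctan2(v[1],v[0])),'rad',np.hypot(*v),'frac to bar (tool)',R.T@(-d)/.5)
print(R.round(3).tolist(),'yaw',np.degrees(np.arctan2(R[1,0],R[0,0])))
E
python3 st.py r
```

```text
t 2.77 grasp-bar in rack x,y,z -0.0003348721955444159 -0.0019619890737843926 0.13557838338487227 F rack -0.3618040727051405 0.38259128475996845 0.06393684976247527 open 0.853 0.0
angle 46.12966211525244 rad 0.188065618738472 frac to bar (tool) [ 0.0007 -0.004   0.2712]
[[0.983, -0.183, -0.0], [-0.183, -0.983, -0.0], [-0.0, 0.0, -1.0]] yaw -10.528791083132603
```

jog_arm(rows="0.6 0 -0.004 0.1 0 0 0;0.6 0 -0.004 0.17 0 0 0;0.6 0 -0.004 0.22 0 0 0;0.6 0 -0.004 0.25 0 0 0;0.6 0 -0.004 0.27 0 0 0;0.6 0 -0.004 0.27 0 0 0;0.6 0 -0.004 0.27 0 0 0;0 0 -0.004 0.27 0 0 0;0 0 -0.004 0.27 0 0 0;0 0 -0.004 0.27 0 0 0;0 0 -0.004 0.27 0 0 0;0 0 -0.004 0.27 0 0 0;0 0 -0.004 0.27 0 0 0;0 0 -0.004 0.27 0 0 0;0 0 -0.004 0.27 0 0 0")

```text
time_s: 4.02
position: [0.4623, -0.1796, 0.1103]
tcp_rot: [[0.984, -0.179, 0.001], [-0.179, -0.984, -0.004], [0.001, 0.004, -1.0]]
force: [-4.3, -6.0, 2.2]
opening: 0.32
grasp_force: 30.0
```

```bash
python3 st.py r
python3 -c "
import numpy as np
for i in range(0,111,3): print(i, round(260*(1-np.cos(np.radians(i)))/1000,4), round(-260*np.sin(np.radians(i))/1000,4),end='; ')
"
```

```text
t 4.02 grasp-bar in rack x,y,z 0.0004256754122863581 -0.0005362951869322836 0.0013291222253479368 F rack -3.1889884216622986 -6.7205713727510625 2.2452689369315806 open 0.32 30.0
angle 0.587696856430999 rad 0.12958114121372788 frac to bar (tool) [-0.0009 -0.0011  0.0027]
[[0.984, -0.179, 0.001], [-0.179, -0.984, -0.004], [0.001, 0.004, -1.0]] yaw -10.308069190968153
0 0.0 -0.0; 3 0.0004 -0.0136; 6 0.0014 -0.0272; 9 0.0032 -0.0407; 12 0.0057 -0.0541; 15 0.0089 -0.0673; 18 0.0127 -0.0803; 21 0.0173 -0.0932; 24 0.0225 -0.1058; 27 0.0283 -0.118; 30 0.0348 -0.13; 33 0.0419 -0.1416; 36 0.0497 -0.1528; 39 0.0579 -0.1636; 42 0.0668 -0.174; 45 0.0762 -0.1838; 48 0.086 -0.1932; 51 0.0964 -0.2021; 54 0.1072 -0.2103; 57 0.1184 -0.2181; 60 0.13 -0.2252; 63 0.142 -0.2317; 66 0.1542 -0.2375; 69 0.1668 -0.2427; 72 0.1797 -0.2473; 75 0.1927 -0.2511; 78 0.2059 -0.2543; 81 0.2193 -0.2568; 84 0.2328 -0.2586; 87 0.2464 -0.2596; 90 0.26 -0.26; 93 0.2736 -0.2596; 96 0.2872 -0.2586; 99 0.3007 -0.2568; 102 0.3141 -0.2543; 105 0.3273 -0.2511; 108 0.3403 -0.2473;
```

jog_arm(rows="0 0.0004 0 -0.0136 0 0 0;0 0.0014 0 -0.0272 0 0 0;0 0.0032 0 -0.0407 0 0 0;0 0.0057 0 -0.0541 0 0 0;0 0.0089 0 -0.0673 0 0 0;0 0.0127 0 -0.0803 0 0 0;0 0.0173 0 -0.0932 0 0 0;0 0.0225 0 -0.1058 0 0 0;0 0.0283 0 -0.118 0 0 0;0 0.0348 0 -0.13 0 0 0;0 0.0348 0 -0.13 0 0 0;0 0.0348 0 -0.13 0 0 0")

```text
time_s: 5.02
position: [0.4796, -0.1827, 0.1754]
tcp_rot: [[0.984, -0.179, 0.001], [-0.179, -0.984, -0.004], [0.002, 0.004, -1.0]]
force: [-1.3, -6.1, -0.2]
opening: 0.314
grasp_force: 30.0
```

```bash
python3 st.py r
```

```text
t 5.02 grasp-bar in rack x,y,z 0.017999668153158954 -0.0005150167012249393 0.06636672734240485 F rack -0.22050338571550668 -6.204716512114677 -0.16142854801056028 open 0.314 30.0
angle 30.64921418622471 rad 0.13018685352962345 frac to bar (tool) [-0.0362 -0.0016  0.1327]
[[0.984, -0.179, 0.001], [-0.179, -0.984, -0.004], [0.002, 0.004, -1.0]] yaw -10.315484194046151
```

jog_arm(rows="0 0.0046 0 -0.0078 0 0 0;0 0.0071 0 -0.0116 0 0 0;0 0.0096 0 -0.0154 0 0 0;0 0.0122 0 -0.0191 0 0 0;0 0.0122 0 -0.0191 0 0 0;0 0.0122 0 -0.0191 0 0 0")

```text
time_s: 5.52
position: [0.4851, -0.1837, 0.1842]
tcp_rot: [[0.984, -0.179, -0.0], [-0.179, -0.984, -0.004], [0.0, 0.004, -1.0]]
force: [-1.0, -5.8, -2.6]
opening: 0.315
grasp_force: 30.0
```

```bash
python3 st.py r
```

```text
t 5.52 grasp-bar in rack x,y,z 0.023536757243948322 -0.0004933336009512912 0.07518051772666177 F rack 0.052389341745039834 -5.928677792306794 -2.601441714530153 open 0.315 30.0
angle 35.22836509239775 rad 0.13033239161383825 frac to bar (tool) [-0.0471 -0.0016  0.1503]
[[0.984, -0.179, -0.0], [-0.179, -0.984, -0.004], [0.0, 0.004, -1.0]] yaw -10.323085349559157
```

jog_arm(rows="0 0.002 0 -0.0028 0 0 0;0 0.004 0 -0.0055 0 0 0;0 0.004 0 -0.0055 0 0 0;0 0.004 0 -0.0055 0 0 0")

```text
time_s: 5.85
position: [0.4852, -0.1837, 0.1845]
tcp_rot: [[0.984, -0.179, -0.005], [-0.179, -0.984, -0.002], [-0.005, 0.003, -1.0]]
force: [-1.4, -8.3, -15.0]
opening: 0.315
grasp_force: 30.0
```

```bash
python3 st.py r
```

```text
t 5.85 grasp-bar in rack x,y,z 0.023661938926160156 -0.00042639398877992286 0.0754780198438877 F rack 0.09956366572085669 -8.393670729345814 -14.995064015743287 open 0.315 30.0
angle 35.36686884006376 rad 0.1304021269477534 frac to bar (tool) [-0.0466 -0.0014  0.1512]
[[0.984, -0.179, -0.005], [-0.179, -0.984, -0.002], [-0.005, 0.003, -1.0]] yaw -10.310672845500328
```

Wrist force jumped to −15 N at 35.4° (0.617 rad), so this is the binding lid. I'll bring it down shut.

jog_arm(rows="0 -0.0091 0 0.0131 0 0 0;0 -0.0162 0 0.0247 0 0 0;0 -0.0227 0 0.0367 0 0 0;0 -0.0285 0 0.0489 0 0 0;0 -0.0337 0 0.0615 0 0 0;0 -0.0383 0 0.0744 0 0 0;0 -0.0421 0 0.0874 0 0 0;0 -0.0453 0 0.1006 0 0 0;0 -0.0478 0 0.114 0 0 0;0 -0.0496 0 0.1275 0 0 0;0 -0.0506 0 0.1411 0 0 0;0 -0.051 0 0.1547 0 0 0;0 -0.051 0 0.1565 0 0 0;0 -0.051 0 0.1565 0 0 0;0 -0.051 0 0.1565 0 0 0")

```text
time_s: 7.1
position: [0.4628, -0.1797, 0.1101]
tcp_rot: [[0.984, -0.179, 0.002], [-0.179, -0.984, -0.004], [0.003, 0.004, -1.0]]
force: [-3.8, -5.9, 7.9]
opening: 0.317
grasp_force: 30.0
```

```bash
python3 st.py r
```

```text
t 7.1 grasp-bar in rack x,y,z 0.0009108628272048001 -0.0005307385971632077 0.0011059218308802216 F rack -2.6515285862502465 -6.449578551308472 7.947486381564162 open 0.317 30.0
angle 0.4908476778905321 rad 0.1290938743671161 frac to bar (tool) [-0.0018 -0.0011  0.0022]
[[0.984, -0.179, 0.002], [-0.179, -0.984, -0.004], [0.003, 0.004, -1.0]] yaw -10.307438641254786
```

jog_arm(rows="0.6 0 0 0 0 0 0;0.6 0 0 0 0 0 0;0.6 0 0 0 0 0 0;0.6 0 0 0 0 0 0;0.6 0 0 -0.06 0 0 0;0.6 0 0 -0.12 0 0 0;0.6 0 -0.08 -0.12 0 0 0;0.6 0 -0.16 -0.12 0 0 0;0.6 0 -0.247 -0.12 0 0 0;0.6 0 -0.247 -0.12 0 0 0;0.6 0 -0.247 -0.12 0 0 0;0.6 0 -0.247 -0.12 0 0 0")

```text
time_s: 8.1
position: [0.4845, -0.0559, 0.1685]
tcp_rot: [[0.984, -0.179, -0.0], [-0.179, -0.984, -0.0], [-0.0, 0.0, -1.0]]
force: [-0.0, -0.7, -0.2]
opening: 0.598
grasp_force: 0.0
```

```bash
python3 st.py m; python3 - <<'E'
from h import *
p=capture('side');cv2.imwrite('pics/side1.png',p['pixels'][:,:,::-1])
E
```

```text
t 8.1 grasp-bar in rack x,y,z 0.0003072785821180311 0.001151777010648876 0.0594816932217596 F rack 0.11943840457215425 -0.651519663391553 -0.20105471870664055 open 0.598 0.0
angle 24.637873075473177 rad 0.14268242294446734 frac to bar (tool) [-0.0006  0.0023  0.119 ]
[[0.984, -0.179, -0.0], [-0.179, -0.984, -0.0], [-0.0, 0.0, -1.0]] yaw -10.306325424319539
```

View pics/side1.png

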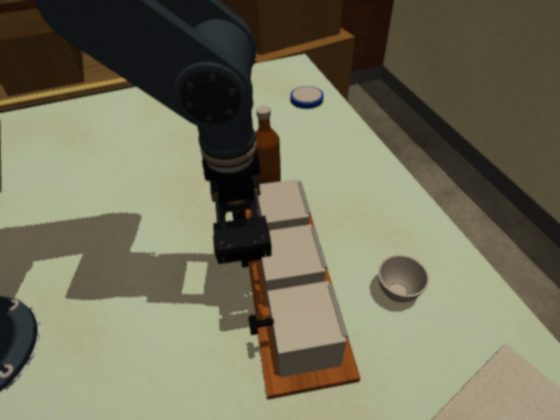

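The right lid is shut, with its bar back at (260,324), and the gripper is over the middle bar. Next I'll grip that bar.

jog_arm(rows="0.6 0 0.003 0.05 0 0 0;0.6 0 0.003 0.09 0 0 0;0.6 0 0.003 0.116 0 0 0;0.6 0 0.003 0.116 0 0 0;0.6 0 0.003 0.116 0 0 0;0 0 0.003 0.116 0 0 0;0 0 0.003 0.116 0 0 0;0 0 0.003 0.116 0 0 0;0 0 0.003 0.116 0 0 0;0 0 0.003 0.116 0 0 0;0 0 0.003 0.116 0 0 0;0 0 0.003 0.116 0 0 0;0 0 0.003 0.116 0 0 0")

```text
time_s: 9.23
position: [0.4846, -0.0578, 0.1111]
tcp_rot: [[0.984, -0.18, 0.001], [-0.18, -0.984, -0.001], [0.001, 0.0, -1.0]]
force: [0.2, 0.1, 4.6]
opening: 0.315
grasp_force: 30.0
```

```bash
python3 st.py m
```

```text
t 9.23 grasp-bar in rack x,y,z 0.0007031701572223694 -0.0006630526446043182 0.0021131211036566205 F rack 0.16867813597251718 0.10566922047580923 4.555923592056304 open 0.315 30.0
angle 0.9363117658008315 rad 0.12931409624704845 frac to bar (tool) [-0.0014 -0.0013  0.0042]
[[0.984, -0.18, 0.001], [-0.18, -0.984, -0.001], [0.001, 0.0, -1.0]] yaw -10.386956973100768
```

jog_arm(rows="0 0.0004 0 -0.0136 0 0 0;0 0.0014 0 -0.0272 0 0 0;0 0.0032 0 -0.0407 0 0 0;0 0.0057 0 -0.0541 0 0 0;0 0.0089 0 -0.0673 0 0 0;0 0.0127 0 -0.0803 0 0 0;0 0.0173 0 -0.0932 0 0 0;0 0.0225 0 -0.1058 0 0 0;0 0.0283 0 -0.118 0 0 0;0 0.0348 0 -0.13 0 0 0;0 0.0419 0 -0.1416 0 0 0;0 0.0497 0 -0.1528 0 0 0;0 0.0497 0 -0.1528 0 0 0;0 0.0497 0 -0.1528 0 0 0")

```text
time_s: 10.4
position: [0.5083, -0.0621, 0.1873]
tcp_rot: [[0.984, -0.18, -0.001], [-0.18, -0.984, -0.0], [-0.001, 0.0, -1.0]]
force: [-1.3, -1.4, -0.2]
opening: 0.313
grasp_force: 30.0
```

```bash
python3 st.py m
```

```text
t 10.4 grasp-bar in rack x,y,z 0.02486089041809725 -0.0006086606476721293 0.07834047516517235 F rack -1.0600070636991525 -1.6452223755163988 -0.19005219978408086 open 0.313 30.0
angle 36.69025923067065 rad 0.13111621719978175 frac to bar (tool) [-0.0496 -0.0012  0.1567]
[[0.984, -0.18, -0.001], [-0.18, -0.984, -0.0], [-0.001, 0.0, -1.0]] yaw -10.389848309698836
```

jog_arm(rows="0 0.0082 0 -0.0108 0 0 0;0 0.0171 0 -0.0212 0 0 0;0 0.0265 0 -0.031 0 0 0;0 0.0363 0 -0.0404 0 0 0;0 0.0467 0 -0.0493 0 0 0;0 0.0575 0 -0.0575 0 0 0;0 0.0687 0 -0.0653 0 0 0;0 0.0803 0 -0.0724 0 0 0;0 0.0923 0 -0.0789 0 0 0;0 0.1045 0 -0.0847 0 0 0;0 0.1171 0 -0.0899 0 0 0;0 0.13 0 -0.0945 0 0 0;0 0.143 0 -0.0983 0 0 0;0 0.143 0 -0.0983 0 0 0;0 0.143 0 -0.0983 0 0 0")

```text
time_s: 11.65
position: [0.5812, -0.0753, 0.2372]
tcp_rot: [[0.984, -0.181, 0.005], [-0.181, -0.984, -0.001], [0.005, -0.0, -1.0]]
force: [-2.2, 0.1, 6.5]
opening: 0.314
grasp_force: 30.0
```

```bash
python3 st.py m
```

```text
t 11.65 grasp-bar in rack x,y,z 0.09895389502679346 -0.0004916771143846545 0.1282348889332317 F rack -2.2149562885815812 -0.2785201293976495 6.499955245256994 open 0.314 30.0
angle 76.3903679468663 rad 0.13193955954802045 frac to bar (tool) [-0.1991 -0.0009  0.2556]
[[0.984, -0.181, 0.005], [-0.181, -0.984, -0.001], [0.005, -0.0, -1.0]] yaw -10.409809557619706
```

jog_arm(rows="0 0.0132 0 -0.006 0 0 0;0 0.0266 0 -0.009 0 0 0;0 0.0401 0 -0.0105 0 0 0;0 0.0537 0 -0.0115 0 0 0;0 0.0673 0 -0.012 0 0 0;0 0.0809 0 -0.0115 0 0 0;0 0.0945 0 -0.0105 0 0 0;0 0.108 0 -0.0087 0 0 0;0 0.1214 0 -0.0062 0 0 0;0 0.1214 0 -0.0062 0 0 0;0 0.1214 0 -0.0062 0 0 0")

```text
time_s: 12.57
position: [0.6397, -0.086, 0.2392]
tcp_rot: [[0.984, -0.181, 0.002], [-0.181, -0.984, -0.0], [0.002, -0.0, -1.0]]
force: [-0.5, 1.2, -2.1]
opening: 0.316
grasp_force: 30.0
```

```bash
python3 st.py m
```

```text
t 12.57 grasp-bar in rack x,y,z 0.1583593177656425 -0.0004595402552714733 0.13023173617644018 F rack -0.6893547621593306 1.080410233767843 -2.0726646412153196 open 0.316 30.0
angle 102.28496666542878 rad 0.13328374248820674 frac to bar (tool) [-0.3172 -0.0008  0.2599]
[[0.984, -0.181, 0.002], [-0.181, -0.984, -0.0], [0.002, -0.0, -1.0]] yaw -10.40250191412265
```

jog_arm(rows="0.6 0 0 0 0 0 0;0.6 0 0 0 0 0 0;0.6 0 0 0 0 0 0;0.6 0 0 0 0 0 0;0.6 0 0 -0.04 0 0 0;0.6 0 0 -0.1 0 0 0;0.6 -0.08 -0.06 -0.1 0 0 0;0.6 -0.14 -0.12 -0.1 0 0 0;0.6 -0.2 -0.18 -0.1 0 0 0;0.6 -0.26 -0.246 -0.1 0 0 0;0.6 -0.317 -0.246 -0.06 0 0 0;0.6 -0.317 -0.246 0.01 0 0 0;0.6 -0.317 -0.246 0.08 0 0 0;0.6 -0.317 -0.246 0.14 0 0 0;0.6 -0.317 -0.246 0.14 0 0 0;0.6 -0.317 -0.246 0.14 0 0 0;0.6 -0.317 -0.246 0.14 0 0 0")

```text
time_s: 13.98
position: [0.5065, 0.0634, 0.1707]
tcp_rot: [[0.984, -0.181, 0.003], [-0.181, -0.984, -0.0], [0.003, -0.0, -1.0]]
force: [-0.4, 0.7, -0.2]
opening: 0.6
grasp_force: 0.0
```

```bash
python3 st.py l; python3 - <<'E'
from h import *
p=capture('side');cv2.imwrite('pics/side2.png',p['pixels'][:,:,::-1])
E
```

```text
t 13.98 grasp-bar in rack x,y,z 0.0007534976676550919 -0.0015367546028589878 0.061669369515980996 F rack -0.5166426204709351 0.611348722656725 -0.24860367412571616 open 0.6 0.0
angle 25.507926664547224 rad 0.14320534033912088 frac to bar (tool) [-0.0019 -0.003   0.1233]
[[0.984, -0.181, 0.003], [-0.181, -0.984, -0.0], [0.003, -0.0, -1.0]] yaw -10.41456728968178
```

View pics/side2.png

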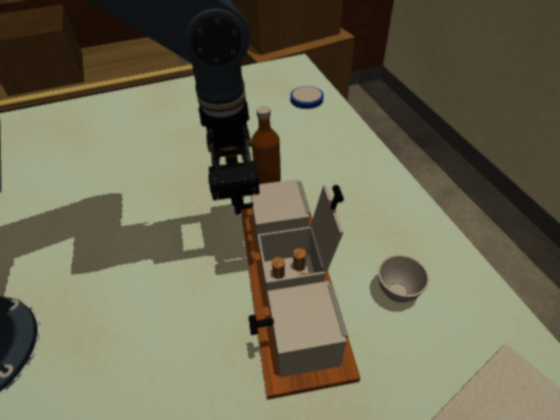

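The middle lid stands open, leaning back with its bar at (338,193), and the bin contents show. The gripper is over the left bar.

jog_arm(rows="0.6 0 -0.002 0.05 0 0 0;0.6 0 -0.002 0.09 0 0 0;0.6 0 -0.002 0.12 0 0 0;0.6 0 -0.002 0.12 0 0 0;0.6 0 -0.002 0.12 0 0 0;0 0 -0.002 0.12 0 0 0;0 0 -0.002 0.12 0 0 0;0 0 -0.002 0.12 0 0 0;0 0 -0.002 0.12 0 0 0;0 0 -0.002 0.12 0 0 0;0 0 -0.002 0.12 0 0 0;0 0 -0.002 0.12 0 0 0;0 0 -0.002 0.12 0 0 0")

```text
time_s: 15.12
position: [0.5055, 0.0645, 0.1098]
tcp_rot: [[0.984, -0.18, 0.001], [-0.18, -0.984, -0.0], [0.001, 0.0, -1.0]]
force: [-0.2, -1.2, 5.5]
opening: 0.314
grasp_force: 30.0
```

```bash
python3 st.py l
```

```text
t 15.12 grasp-bar in rack x,y,z -0.0003670363571718035 -0.0006249138947468635 0.0007934536421632249 F rack 0.008267758125367876 -1.2192029566259774 5.537453203911467 open 0.314 30.0
angle 0.3487153261456052 rad 0.13036945093554095 frac to bar (tool) [ 0.0007 -0.0012  0.0016]
[[0.984, -0.18, 0.001], [-0.18, -0.984, -0.0], [0.001, 0.0, -1.0]] yaw -10.39660164130479
```

jog_arm(rows="0 0.0004 0 -0.0136 0 0 0;0 0.0014 0 -0.0272 0 0 0;0 0.0032 0 -0.0407 0 0 0;0 0.0057 0 -0.0541 0 0 0;0 0.0089 0 -0.0673 0 0 0;0 0.0127 0 -0.0803 0 0 0;0 0.0173 0 -0.0932 0 0 0;0 0.0225 0 -0.1058 0 0 0;0 0.0283 0 -0.118 0 0 0;0 0.0348 0 -0.13 0 0 0;0 0.0419 0 -0.1416 0 0 0;0 0.0497 0 -0.1528 0 0 0;0 0.0497 0 -0.1528 0 0 0;0 0.0497 0 -0.1528 0 0 0")

```text
time_s: 16.28
position: [0.5294, 0.0601, 0.1864]
tcp_rot: [[0.984, -0.18, -0.0], [-0.18, -0.984, -0.0], [-0.0, 0.0, -1.0]]
force: [-2.1, -1.2, 1.4]
opening: 0.314
grasp_force: 30.0
```

```bash
python3 st.py l
```

```text
t 16.28 grasp-bar in rack x,y,z 0.02386442873198074 -0.0005777960030358991 0.07739687803366453 F rack -1.8674941088916597 -1.5766588073683845 1.3805734845797413 open 0.314 30.0
angle 36.10052451379574 rad 0.1313584265197583 frac to bar (tool) [-0.0477 -0.0012  0.1548]
[[0.984, -0.18, -0.0], [-0.18, -0.984, -0.0], [-0.0, 0.0, -1.0]] yaw -10.396630634194024
```

jog_arm(rows="0 0.0082 0 -0.0108 0 0 0;0 0.0171 0 -0.0212 0 0 0;0 0.0265 0 -0.031 0 0 0;0 0.0363 0 -0.0404 0 0 0;0 0.0467 0 -0.0493 0 0 0;0 0.0575 0 -0.0585 0 0 0;0 0.0687 0 -0.0663 0 0 0;0 0.0803 0 -0.0739 0 0 0;0 0.0923 0 -0.0809 0 0 0;0 0.1045 0 -0.0872 0 0 0;0 0.1171 0 -0.0929 0 0 0;0 0.13 0 -0.0975 0 0 0;0 0.143 0 -0.1013 0 0 0;0 0.143 0 -0.1013 0 0 0;0 0.143 0 -0.1013 0 0 0")

```text
time_s: 17.53
position: [0.6023, 0.0468, 0.2369]
tcp_rot: [[0.984, -0.181, 0.005], [-0.181, -0.984, -0.001], [0.005, -0.0, -1.0]]
force: [1.0, 0.6, -2.4]
opening: 0.314
grasp_force: 30.0
```

```bash
python3 st.py l
```

```text
t 17.53 grasp-bar in rack x,y,z 0.0979771635709792 -0.0005027981357353215 0.1279245999868059 F rack 0.8922115779604122 0.7284085573797797 -2.384877987493918 open 0.314 30.0
angle 75.94618534742827 rad 0.13187177611128212 frac to bar (tool) [-0.1973 -0.0008  0.2548]
[[0.984, -0.181, 0.005], [-0.181, -0.984, -0.001], [0.005, -0.0, -1.0]] yaw -10.413682543166686
```

Now over to 102°, then release, clear upward and back off.

jog_arm(rows="0 0.0132 0 -0.004 0 0 0;0 0.0266 0 -0.0067 0 0 0;0 0.0401 0 -0.0085 0 0 0;0 0.0537 0 -0.0095 0 0 0;0 0.0673 0 -0.01 0 0 0;0 0.0809 0 -0.0095 0 0 0;0 0.0945 0 -0.0085 0 0 0;0 0.108 0 -0.0067 0 0 0;0 0.1214 0 -0.0042 0 0 0;0 0.1214 0 -0.0042 0 0 0;0 0.1214 0 -0.0042 0 0 0")

```text
time_s: 18.45
position: [0.6618, 0.0359, 0.2388]
tcp_rot: [[0.984, -0.181, 0.005], [-0.181, -0.984, -0.0], [0.005, -0.001, -1.0]]
force: [0.8, 0.5, -1.1]
opening: 0.31
grasp_force: 30.0
```

```bash
python3 st.py l
```

```text
t 18.45 grasp-bar in rack x,y,z 0.15847731054710926 -0.0004526906424230607 0.12978628341450438 F rack 0.7435854500218483 0.6509946275988968 -1.1467872308356435 open 0.31 30.0
angle 102.37555058627616 rad 0.13287376181378532 frac to bar (tool) [-0.3182 -0.0007  0.2581]
[[0.984, -0.181, 0.005], [-0.181, -0.984, -0.0], [0.005, -0.001, -1.0]] yaw -10.413786643210663
```

jog_arm(rows="0.6 0 0 0 0 0 0;0.6 0 0 0 0 0 0;0.6 0 0 0 0 0 0;0.6 0 0 0 0 0 0;0.6 0 0 -0.04 0 0 0;0.6 0 0 -0.1 0 0 0;0.6 -0.08 0 -0.13 0 0 0;0.6 -0.16 0 -0.13 0 0 0;0.6 -0.24 0 -0.13 0 0 0;0.6 -0.32 0 -0.13 0 0 0;0.6 -0.4 0 -0.13 0 0 0;0.6 -0.4 0 -0.13 0 0 0;0.6 -0.4 0 -0.13 0 0 0;0.6 -0.4 0 -0.13 0 0 0")

```text
time_s: 19.62
position: [0.4639, 0.0722, 0.3043]
tcp_rot: [[0.984, -0.18, 0.003], [-0.18, -0.984, -0.001], [0.003, -0.0, -1.0]]
force: [-0.2, -0.1, 0.3]
opening: 0.595
grasp_force: 0.0
```

```bash
python3 st.py l; python3 - <<'E'
from h import *
p=capture('side');q=capture('top');cv2.imwrite('pics/both3.png',cv2.resize(np.hstack([p['pixels'],q['pixels']])[:,:,::-1],(800,300)))
for n in ['bottle_mid','tub_mid','jar_mid']:
    for c in (p,q):
        for r in spot_point(n,c)[:1]:print(n,np.array(r['point']),r['conf'])
E
```

```text
t 19.62 grasp-bar in rack x,y,z -0.04268318251123985 -0.0005481343994904425 0.19533018427593474 F rack -0.21872865876803685 -0.16956919112058463 0.31164483194190673 open 0.595 0.0
angle 48.52145730829687 rad 0.2607170159607554 frac to bar (tool) [ 0.084  -0.0011  0.391 ]
[[0.984, -0.18, 0.003], [-0.18, -0.984, -0.001], [0.003, -0.0, -1.0]] yaw -10.396231749578458
bottle_mid [0.6163 0.2276 0.1047] 0.77
bottle_mid [0.6149 0.2239 0.1011] 0.74
tub_mid [ 0.7451 -0.1608  0.0328] 0.89
tub_mid [ 0.7429 -0.161   0.0285] 0.81
jar_mid [ 0.5313 -0.3784  0.0356] 0.65
```

View pics/both3.png

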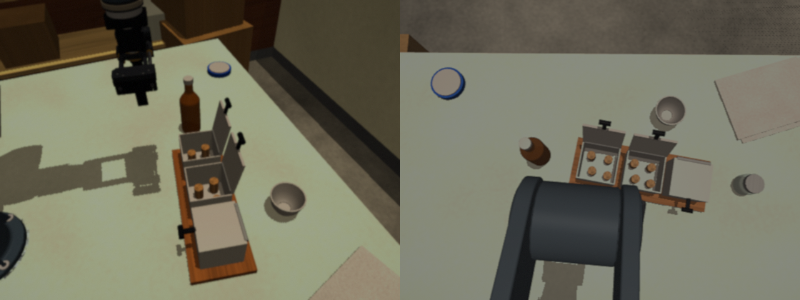

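The left and middle lids lean back open, with their bars at (228,105) and (240,140) in the left half. The right lid is shut at (185,232), the loose things haven't moved and the gripper is clear.

```bash
python3 -c "
from rig import bot
print(bot.hand_in())"
```

```text
the job is handed in; nothing more can be done
None
```

I've handed the job in: the left and middle lids stand open at about 102°, the right lid bound at about 35° and is shut again, and the bottle, jar and tub are where they were; hand-in gave no verdict.

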